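# Start the crank screw of a liner press

## Task

The crank screw of the little blue press is resting on top of its brass threaded boss, not yet in the thread. Take the red crank grip and, pressing it lightly down, turn the screw backward (counter-clockwise seen from above) until you feel it drop into the thread start, then turn it forward (clockwise) one full turn from there and finish while still holding the grip, so that the screw stays started. Do not force it forward past its stop before it has dropped, and leave the loose white cap and the sample jar where they stand.

Things in the scene. Friction and masses are not known exactly. Their poses are not given: they have to be found in the camera images.
- crank_grip: red plastic crank grip, an upright cylinder 24 mm in diameter and 45 mm tall, spinning freely on its pin; origin on its axis, at its underside (2 mm above the flat crank arm), z up; grip it round the middle, 24 mm above the origin. It stands on the crank arm 55 mm from the screw's axis, and goes round and up and down with the screw.
- screw_axis (a point): point on the upright axis of the screw, at the top of the crank hub (dark steel disc, 32 mm across), 1 mm higher than the underside of the red grip; it sinks with the screw.
- boss_rim (a point): centre (on the screw's axis) of the flat top rim of the brass boss, a collar 54 mm across with a helical slot for the screw's 6 mm cross pin. The pin starts on the rim. One notch, in which the pin can fall over 0.4 rad of turning, begins 0.7 to 2.7 rad backward of the start; held up, it slides over. A dark block on the rim stops the screw 0.8 to 2.7 rad forward of the start.
- screw_turn (a joint): angle of the screw in rad, growing as it is turned forward (clockwise from above); between -0.3 and 0.3 at the start. It turns easily (about 0.03 N m). Its zero says nothing about where the notch is.
- screw_depth (a joint): how far the screw has sunk, m: 0 with the pin on the rim, 0.011 once dropped through the notch onto the floor of the thread start, then 0.012 more per turn forward (1.5 mm play up and down), blocked after 1.25 turns. Screw and crank weigh 0.6 kg and sink by themselves unless held up; a firm grip that keeps its height holds them up.
- press_frame: blue steel press, fixed to the desk: base plate 150 mm (x) by 160 mm (y) by 14 mm, two posts, a beam 64 mm by 146 mm with its top at 101 mm; origin under the middle of the base, on the screw's axis. A white cap lies open side up in the nest below the pad, 34 mm clear of it at the start.
- spare_cap: white screw cap lying on the desk beside the press, 31 mm across, 20 mm tall, loose; origin under its middle. Bystander.
- sample_jar: closed round glass jar with a brass-coloured lid, 64 mm across, 94 mm tall, loose; origin under its middle. Bystander.

How it is judged:
By the outcome, as a careful person would: the job done as asked, in the order asked, and still so for the second after the job is handed in, while the arm keeps its last pose, push and grip.
It also fails if it takes over 61 s, if anything falls off the work surface, if the arm or the gripper's body presses on something with over 40 N, if the wrist force passes 120 N, or if a joint passes its speed limit or range.

## Robot

A 6-joint arm with a two-finger parallel gripper is mounted at the origin on a cart in front of the work surface, level with it; the furniture and walls round the work are solid. World frame = base frame: x ahead of the robot, y to its left, z up, the work surface at z = 0. Lengths are in m, angles in rad, forces in N, time in s.
With the tool pointing down it reaches from about 0.375 to 0.9 m from the base axis. Payload 3.1 kg.
Tool frame: the origin (TCP) lies at the very end of the fingers, on their centre line; the grasp point (between the pads) lies robot.grasp_offset behind it (robot.grasp_offset is the distance from the TCP to the grasp point, in m); z points along the fingers, y is the direction in which the jaws open and shut (so a half turn about z gives the same grasp; the last joint's range is limited). The gripper opens to 87 mm and grips with 3 to 60 N. Pads are 19 mm wide; open, the fingers measure 117 mm over their backs; the gripper's body (75 mm by 190 mm) begins 51 mm behind the grasp point.
Start: joints at [1.02, 0.527, 1.433, -0, 1.181, -0.178], TCP at [0.228, 0.582, 0.223] pointing down, gripper open.
Joint ranges: [-3.08, 3.08], [-0.75, 2.2], [0.22, 2.44], [-1.43, 4.57], [0, 2.65], [-2.85, 2.85]. Speed limits (rad/s): [2.79, 2.79, 3.14, 3.14, 3.14, 3.14].

## Interface

Orientations are given as a unit quaternion [x, y, z, w].
In Python, from rig import robot gives the robot as it stands.
- The arm moves only by the tool drive_tool, never from a script. Its argument "targets" is one flat list of numbers, 6 for each row, row after row: the shift along the tool's x, y, z in cm, then the turn, a rotation vector about the tool's x, y, z in degrees. A call has 1 to 12 rows; each row is the pose to reach, as a shift and turn from the pose commanded when the call began, along the tool's axes at that moment; what a row does not reach only later rows make up. A row lasts 1/12 s, in which the tool goes at most 41.7 mm and 7.16 degrees, less where a joint would pass 70% of its speed; a pose out of reach is approached as far as the arm can. A call with a gripper value outside its range is refused whole. "grip" is the gripper command: -1 is fully open, 1 is shut, values between are in proportion, set as the call begins (left out, the last holds). The fingers move at their own pace and stop on an object; "squeeze" is the grip in N (left out, the last holds). Time passes only in rows, so rows that repeat a pose let the fingers close. It gives the time, the measured TCP pose, the force and the opening at its end, in the units of the state.
- robot.get_obs(): the state, without advancing time (a new reading comes with each control period).
- robot.camera(name): name is "side" or "top"; returns (picture, depth): 480x640x3 uint8, red, green, blue; 480x640 float32, m along the optical axis (not along the pixel's ray), 0 where there is no reading.
- robot.calibration(name): a dict with "mtx" (3x3 intrinsics, pixels), "R" (3x3) and "t" (3): a world point X has camera coordinates R X + t. Camera axes: x right, y down, z forward; pixel columns grow to the right and rows downward; lengths in m; the calibration is good to about 2 mm. A picture is of the moment at which its call begins. calibration takes no time and is no camera call.
- robot.hand_in(): hands the job in, once; it reports no verdict.
The state is a dict: "time": time; "q": joint angles; "joint_velocities": joint speeds; "joint_torque": joint torques, N m; "position": TCP position; "tool_rot": TCP orientation; "ft_force": force on the tool from outside, world axes, zero at the start; "moment": the same for the moment, N m; "grip_width": finger opening in m.
Only numpy, scipy, OpenCV 4.12 (cv2) and the standard library are available. Lean on these libraries where they do the work, as an engineer would, in place of code of your own. Each camera call takes 0.05 s, during which the arm holds its last target.

## Working session

There is one attempt and no reset: what is moved stays moved. The work goes in short steps, Python scripts to look and compute and a tool call to move; the robot and the scene stay as the last step left them, time stands still between calls to the robot, and variables do not carry over. Pictures are saved under pics/ and viewed, and the job is handed in when it is done.

Besides the shell and the picture viewer there is one more tool, called after "Emit:" as name(argument=value, ...) on one line, values as JSON. drive_tool: Moves the arm, as the interface text tells. Its arguments: {"type":"object","properties":{"targets":{"type":"array","items":{"type":"number"}},"grip":{"type":"number"},"squeeze":{"type":"number"}},"required":["targets"]}

```bash
ls; mkdir -p pics
python3 - <<'E'
from rig import robot
import cv2, numpy as np
o=robot.get_obs(); print(o); print(robot.grasp_offset)
for n in ("side","top"):
    p,d=robot.camera(n); cv2.imwrite(f"pics/{n}0.png",p[:,:,::-1]); np.savez(f"{n}0.npz",p=p,d=d)
    print(robot.calibration(n))
E
```

```text
pics
{'time': 0.0, 'q': array([ 1.01948200e+00,  5.28423945e-01,  1.43392918e+00, -2.84392098e-05,
        1.18139943e+00, -1.78499234e-01]), 'joint_velocities': array([ 4.39010746e-04,  7.47321317e-05,  5.53037497e-05,  8.09403735e-04,
       -5.76322558e-04,  1.05090918e-04]), 'joint_torque': array([-8.89618491e-05, -4.40038633e+01, -1.76595211e+01,  6.31274306e-02,
        5.81693533e-02, -1.81903984e-04]), 'position': array([0.22723026, 0.58142579, 0.22158904]), 'tool_rot': array([ 1.85324455e-01,  9.82676793e-01, -1.01353753e-03, -3.73110702e-04]), 'ft_force': array([ 0.4585797 ,  1.13619228, -0.85992696]), 'moment': array([ 0.00540999,  0.02808489, -0.02527343]), 'grip_width': 0.08696584208905761}
0.0187
{'mtx': array([[496.96749224,   0.        , 318.30089496],
       [  0.        , 496.96749224, 239.88725753],
       [  0.        ,   0.        ,   1.        ]]), 'R': array([[-0.99963259,  0.02442724, -0.01174701],
       [ 0.02425838,  0.61292366, -0.78976966],
       [-0.01209188, -0.78976446, -0.61329103]]), 't': array([0.62875231, 0.10902455, 0.91291394])}
{'mtx': array([[549.85343314,   0.        , 314.09586477],
       [  0.        , 549.85343314, 229.01599586],
       [  0.        ,   0.        ,   1.        ]]), 'R': array([[ 0.00573902, -0.9999674 ,  0.0056796 ],
       [-0.97992749, -0.00675564, -0.19923975],
       [ 0.19927162, -0.00442215, -0.97993432]]), 't': array([-0.05080951,  0.62607602,  1.10315788])}
```

View pics/side0.png

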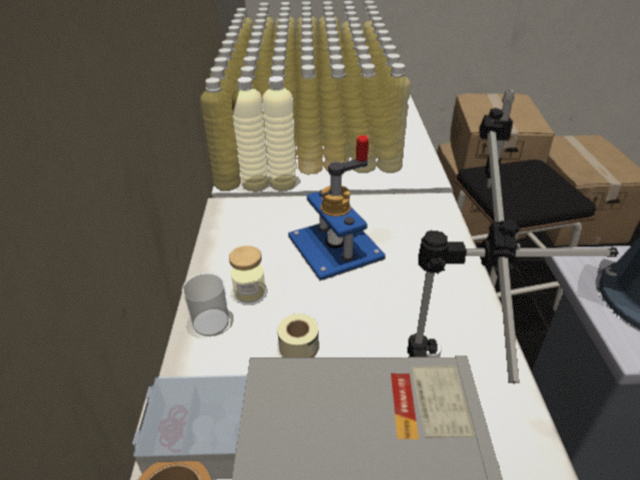

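View pics/top0.png

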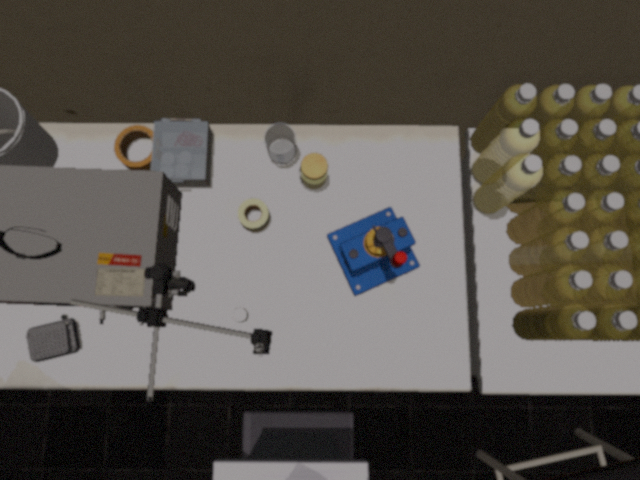

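The side view shows the press at about (335,230), red grip at (362,150) and jar at (247,272). The top view shows the grip at (400,258), hub at about (383,236), jar at (314,168) and spare cap at (240,314). A clamp stand reaches to (260,340).

```bash
cat > h.py <<'E'
import numpy as np, cv2
from rig import robot
def ray(n,u,v):
    c=robot.calibration(n); R,t=c["R"],c["t"]
    d=R.T@np.linalg.inv(c["mtx"])@np.array([u,v,1.]); return -R.T@t,d
def plane(n,u,v,z):
    C,d=ray(n,u,v); return C+d*(z-C[2])/d[2]
def pt(n,u,v,depth):
    C,d=ray(n,u,v); return C+d*depth
def proj(n,X):
    c=robot.calibration(n); p=c["mtx"]@(c["R"]@np.array(X,float)+c["t"]); return p[:2]/p[2]
def cloud(n,d,m):
    c=robot.calibration(n); v,u=np.nonzero(m&(d>0)); z=d[v,u]
    P=np.linalg.inv(c["mtx"])@np.stack([u,v,np.ones_like(u)]).astype(float)*z
    return (c["R"].T@(P-c["t"][:,None])).T,u,v
def hsv(p): return cv2.cvtColor(p,cv2.COLOR_RGB2HSV)
def redmask(p):
    h=hsv(p).astype(int); return ((h[...,0]<7)|(h[...,0]>173))&(h[...,1]>180)&(h[...,2]>70)
def bluemask(p):
    h=hsv(p).astype(int); return (abs(h[...,0]-110)<12)&(h[...,1]>150)&(h[...,2]>50)
E
python3 - <<'E'
from h import *
for n in("top","side"):
    f=np.load(n+"0.npz");p,d=f["p"],f["d"]
    print(n,"cam",ray(n,0,0)[0],"base px",proj(n,[0,0,0]),"tcp px",proj(n,robot.get_obs()["position"]))
    m=redmask(p); 
    if n=="side": m[:, 380:]=False
    else: m[:, :350]=False
    P,u,v=cloud(n,d,m); print(len(u),u.min(),u.max(),v.min(),v.max(),P.min(0),P.max(0),np.median(P,0))
    b=bluemask(p); b[:,:280]=False; b[:,430:]=False
    P,u,v=cloud(n,d,b); print("blue",len(u),P.min(0),P.max(0))
    for lo,hi in((0.005,.025),(.09,.11)):
        q=(P[:,2]>lo)&(P[:,2]<hi); 
        print(lo,q.sum(),cv2.minAreaRect(P[q,:2].astype(np.float32)),np.median(P[q,2]))
# candidates in top
for nm,(a,b_) in dict(cap=(240,314),jar=(314,160),tape=(254,214),hub=(383,236),armtip=(261,340),stand=(155,315)).items():
    dd=np.load("top0.npz")["d"]; print(nm,pt("top",a,b_,dd[b_,a]))
p=np.load("top0.npz")["p"]; cv2.imwrite("pics/tz.png",cv2.resize(p[190:310,310:440,::-1],None,fx=6,fy=6*1/1.2,interpolation=cv2.INTER_CUBIC)[:600])
p=np.load("side0.npz")["p"]; cv2.imwrite("pics/sz.png",cv2.resize(p[130:280,280:400,::-1],None,fx=4,fy=4,interpolation=cv2.INTER_CUBIC))
E
```

```text
top cam [ 0.39397264 -0.04169997  1.20605006] base px [288.77058362 541.07473029] tcp px [-58.76709623 439.36229264]
122 394 405 252 264 [ 0.52837531 -0.20797817  0.1905554 ] [ 0.55767638 -0.18871174  0.24574019] [ 0.53994895 -0.19838161  0.24096831]
blue 3096 [ 0.49552677 -0.27240376  0.00502423] [ 0.68364876 -0.08000161  0.19432197]
0.005 2014 ((0.5896071791648865, -0.175469309091568), (0.14323793351650238, 0.15321974456310272), 24.4213924407959) 0.014904619621616945
0.09 1065 ((0.5884056091308594, -0.17492884397506714), (0.06412440538406372, 0.14189542829990387), 24.337993621826172) 0.10153195406862793
side cam [0.63691538 0.63880457 0.65337217] base px [660.57790826 299.23749205] tcp px [970.19250885 706.79317913]
237 357 367 136 160 [ 0.53156924 -0.20195632  0.1971451 ] [ 0.55038809 -0.18294166  0.24377381] [ 0.54129238 -0.18826612  0.22437246]
blue 2886 [ 0.49490176 -0.23445749  0.00400665] [ 0.68410908 -0.07148711  0.10614512]
0.005 2185 ((0.591259777545929, -0.16953220963478088), (0.14419616758823395, 0.15637794137001038), 24.570175170898438) 0.014995646969306296
0.09 693 ((0.5911374092102051, -0.1689826250076294), (0.059746962040662766, 0.14499865472316742), 24.778715133666992) 0.10144893411146604
cap [0.44901944 0.1095811  0.02246443]
jar [ 0.76888956 -0.04565527  0.09511717]
tape [0.67229693 0.08801672 0.00200604]
hub [ 0.58697472 -0.17529544  0.19572587]
armtip [0.39472437 0.03198696 0.3774929 ]
stand [0.4324302  0.20430923 0.32833963]
```

```bash
ls pics
```

```text
side0.png
sz.png
top0.png
tz.png
```

View pics/tz.png

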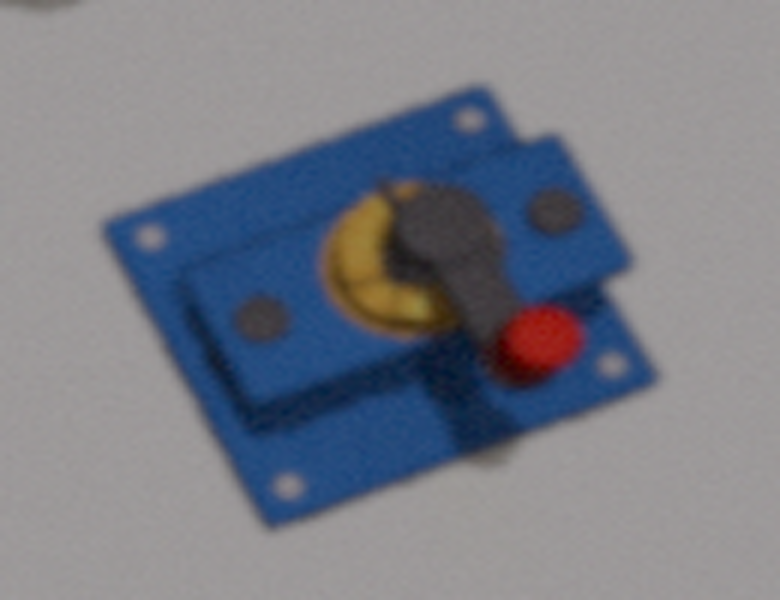

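View pics/sz.png

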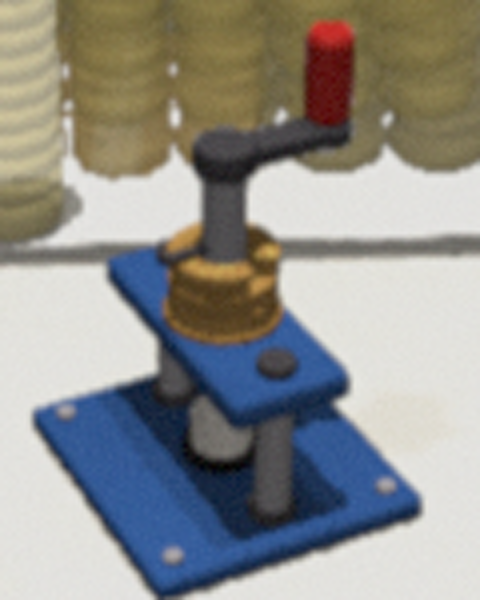

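Run:
```python
from h import *
A=[]
for n in("top","side"):
    d=np.load(n+"0.npz")["d"]; P,u,v=cloud(n,d,d>0); A.append(P)
P=np.vstack(A)
# max height grid 5cm: x 0..0.9, y 0.7..-0.4
ys=np.arange(0.75,-0.45,-0.05); xs=np.arange(0,0.95,0.05)
print("y:",' '.join(f"{y:5.2f}" for y in ys))
for x in xs[::-1]:
    r=[]
    for y in ys:
        q=(abs(P[:,0]-x-.025)<.025)&(abs(P[:,1]-y+.025)<.025)
        r.append(f"{P[q,2].max()*100:5.0f}" if q.any() else "    .")
    print(f"{x:.2f}",' '.join(r))
q=redmask(np.load("top0.npz")["p"])
f=np.load("top0.npz");P,u,v=cloud("top",f["d"],q); k=(u>350)&(P[:,2]>.235); print(P[k].mean(0),P[k][:,2].max(),k.sum(),cv2.minEnclosingCircle(np.stack([u[k],v[k]],1).astype(np.float32)))
print("top centre",plane("top",*cv2.minEnclosingCircle(np.stack([u[k],v[k]],1).astype(np.float32))[0],.241))
print("axis side mid", plane("side",362,137.5,.241))
```

```text
y:  0.75  0.70  0.65  0.60  0.55  0.50  0.45  0.40  0.35  0.30  0.25  0.20  0.15  0.10  0.05 -0.00 -0.05 -0.10 -0.15 -0.20 -0.25 -0.30 -0.35 -0.40
0.90     .     .     .     .     .     .     .     .     .     .     .     .     .     .     .     .     .     .     .     .     .     .     .     .
0.85     .     .    15    24    33    42    47    47    47    49    55    56    55    54    53    52    51    50    49    48    48    48    48    48
0.80     .     5     6    17    20     1     1     5     7     7     7     7     1     9     9    10     1     1     1     1     1     1    23    27
0.75     .     .     .    20    20     1     1     5     7     7     7     7     1     9    10    10    10     1     1     1     1     1    23    27
0.70     .     .     .    20    18    18    18    18    18    18    18     7     1     1     1    10    10     1     1     1     1     1    23    27
0.65     .     .     .    18    18    18    18    18    18    18    18     1     5     5     1     1     1     2     2     2     1     1    23    27
0.60     .     .     .    18    19    19    18    18    18 
[... 1388 characters left out ...]
     0   -64   -74   -74   -74   -73   -73
0.10   -74   -74   -74   -74   -74   -74   -73   -73   -73   -73   -74     1     1     1     2     2     1     1     1   -74   -74   -74   -73   -73
0.05   -74   -74   -74   -74   -74   -74   -74   -74   -73   -73   -74   -64     0     2     7    11    11     0     0   -73   -74   -74   -73   -73
0.00   -74   -74   -73   -74   -73   -74   -74   -73   -74   -74   -74   -64   -14     .     .     8     1     1     0   -74   -74   -74   -74   -74
[ 0.53953523 -0.19846844  0.24103514] 0.2457401912086078 116 ((400.0, 257.79998779296875), 6.280239582061768)
top centre [ 0.53916805 -0.19872707  0.241     ]
axis side mid [ 0.54104889 -0.19568149  0.241     ]
```

The grip is at about (0.540,-0.198) with its top at z 0.241, and the screw axis is at about (0.590,-0.172). The stand's bars reach z 0.42, so I'll go up and over them.

Emit:
drive_tool(targets=[0, 0, -4, 0, 0, 0, 0, 0, -8, 0, 0, 0, 0, 0, -12, 0, 0, 0, 0, 0, -16, 0, 0, 0, 0, 0, -20, 0, 0, 0, 0, 0, -24, 0, 0, 0, 0, 0, -28, 0, 0, 0, 0, 0, -31, 0, 0, 0, 0, 0, -31, 0, 0, 0], grip=0.2, squeeze=20)

```text
time: 0.85
position: [0.2283, 0.5833, 0.5406]
tool_rot: [0.185, 0.983, 0.007, 0.003]
ft_force: [-1.0, 0.0, 0.2]
grip_width: 0.0381
```

Emit:
drive_tool(targets=[-2.6, -2.8, 0, 0, 0, 3, -5.2, -5.6, 0, 0, 0, 6, -7.8, -8.4, 0, 0, 0, 9, -10.4, -11.2, 0, 0, 0, 12, -13, -14, 0, 0, 0, 15, -15.6, -16.8, 0, 0, 0, 18, -18.2, -19.6, 0, 0, 0, 21, -20.8, -22.4, 0, 0, 0, 24, -23.4, -25.2, 0, 0, 0, 27, -26, -28, 0, 0, 0, 30, -28.6, -30.8, 0, 0, 0, 33, -31.2, -33.6, 0, 0, 0, 36])

```text
time: 1.85
position: [0.3956, 0.1537, 0.5317]
tool_rot: [0.481, 0.877, -0.0, -0.001]
ft_force: [1.4, -0.2, 0.1]
grip_width: 0.0348
```

```bash
cat > st.py <<'E'
from h import *
from scipy.spatial.transform import Rotation as Ro
import sys
def st():
    o=robot.get_obs(); R=Ro.from_quat(o["tool_rot"]).as_matrix()
    return o,R
def to(target,yawx):
    o,R=st(); print("t",o["time"],"pos",o["position"].round(4),"q",o["q"].round(3),"F",o["ft_force"].round(1),"w",o["grip_width"])
    c=np.cos(yawx);s=np.sin(yawx); G=np.array([[c,s,0],[s,-c,0],[0,0,-1]]).T
    print("shift cm",(R.T@(np.array(target)-o["position"])*100).round(2),"rot deg",np.degrees(Ro.from_matrix(R.T@G).as_rotvec()).round(2))
if __name__=="__main__": to([float(a) for a in sys.argv[1:4]],np.radians(float(sys.argv[4])))
E
python3 st.py .540 -.1975 .5 90
```

```text
t 1.85 pos [0.3956 0.1537 0.5317] q [ 0.106  0.005  1.344  0.     1.794 -0.461] F [ 1.4 -0.2  0.1] w 0.0348470231015294
shift cm [-37.38  -6.69   3.16] rot deg [-7.00e-02 -2.00e-02  3.25e+01]
```

Emit:
drive_tool(targets=[-3.7, -0.7, 0, 0, 0, 3.2, -7.5, -1.3, 0, 0, 0, 6.5, -11.2, -2, 0, 0, 0, 9.8, -15, -2.7, 0, 0, 0, 13, -18.7, -3.3, 0, 0, 0, 16.2, -22.4, -4, 0, 0, 0, 19.5, -26.2, -4.7, 0, 0, 0, 22.8, -29.9, -5.4, 0, 0, 0, 26, -33.7, -6, 0, 0, 0, 29.2, -37.4, -6.7, 0, 0, 0, 32.5, -37.4, -6.7, 0, 0, 0, 32.5, -37.4, -6.7, 0, 0, 0, 32.5], grip=0.1)

```text
time: 2.85
position: [0.5412, -0.1974, 0.5298]
tool_rot: [0.707, 0.707, -0.001, -0.002]
ft_force: [0.7, 0.4, 0.6]
grip_width: 0.0392
```

```bash
python3 st.py .540 -.1975 .275 90
```

```text
t 2.85 pos [ 0.5412 -0.1974  0.5298] q [-0.544  0.274  1.026  0.     1.847 -0.544] F [0.7 0.4 0.6] w 0.039167593497974065
shift cm [-8.000e-02 -2.000e-02  2.548e+01] rot deg [-0.24 -0.15 -0.01]
```

Emit:
drive_tool(targets=[0, -0.1, 4, 0, 0, 0, 0, -0.1, 8, 0, 0, 0, 0, -0.1, 12, 0, 0, 0, 0, -0.1, 16, 0, 0, 0, 0, -0.1, 20, 0, 0, 0, 0, -0.1, 23.5, 0, 0, 0, 0, -0.1, 25.5, 0, 0, 0, 0, -0.1, 25.5, 0, 0, 0, 0, -0.1, 25.5, 0, 0, 0])

```text
time: 3.6
position: [0.5394, -0.194, 0.2772]
tool_rot: [0.706, 0.709, -0.0, -0.001]
ft_force: [0.4, -0.1, 0.8]
grip_width: 0.0392
```

```bash
python3 st.py .540 -.1975 .204 90
python3 - <<'E'
from h import *
for n,(a,b,c,e) in dict(side=(60,220,300,420),top=(150,330,310,490)).items():
    p,d=robot.camera(n); cv2.imwrite(f"pics/{n}1.png",cv2.resize(p[a:b,c:e,::-1],None,fx=3,fy=3,interpolation=cv2.INTER_CUBIC))
for i in range(4):
    robot.camera("top"); print(robot.get_obs()["position"])
E
```

```text
t 3.6 pos [ 0.5394 -0.194   0.2772] q [-0.54   0.399  1.497  0.     1.248 -0.544] F [ 0.4 -0.1  0.8] w 0.03915662904054073
shift cm [-0.36  0.07  7.32] rot deg [-0.11 -0.08  0.23]
[ 0.54138724 -0.19578125  0.28011221]
[ 0.54134734 -0.19590983  0.28008175]
[ 0.54115573 -0.19590158  0.27982851]
[ 0.5409179  -0.19590559  0.27947501]
```

View pics/side1.png

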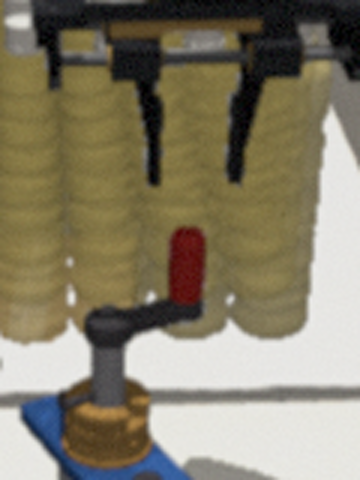

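View pics/top1.png

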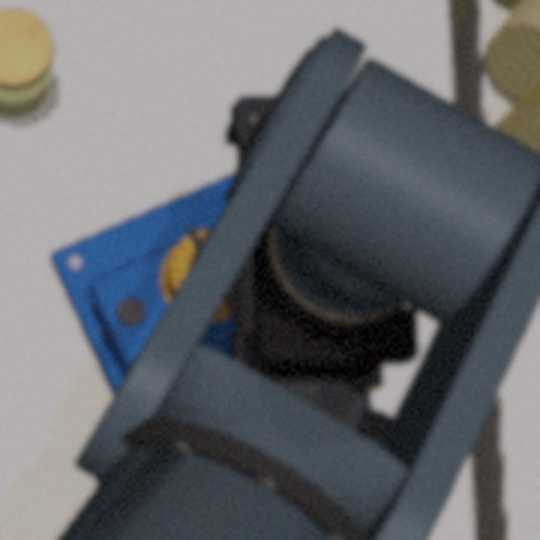

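Run:
```python
from h import *
p,d=robot.camera("side"); o=robot.get_obs(); print(o["position"],o["q"])
print("tcp proj",(proj("side",o["position"])-[300,60])*3)
for z in (.241,.2): print("grip hyp",(proj("side",[.540,-.1975,z])-[300,60])*3)
# y check: depth of fingers tip and grip
for (u,v) in ((187,240),(187,260),(153,170),(235,170),(152,150),(237,150)):
    a,b=300+u//3,60+v//3; print(u,v,pt("side",a,b,d[b,a]))
print(robot.get_obs()["position"])
```

```text
[ 0.54070153 -0.19584593  0.27909131] [-5.41759345e-01  3.97507200e-01  1.49411549e+00  2.85369146e-05
  1.24701651e+00 -5.44302118e-01]
tcp proj [189.2471314  173.89837872]
grip hyp [187.42914974 231.1281206 ]
grip hyp [184.64709502 290.75782669]
187 240 [ 0.54149885 -0.18992582  0.23884298]
187 260 [ 0.54148409 -0.18562231  0.22891631]
153 170 [ 0.56340029 -0.18555752  0.28787848]
235 170 [ 0.51556215 -0.18614749  0.28654   ]
152 150 [ 0.56561068 -0.18395184  0.2997479 ]
237 150 [ 0.51507415 -0.18225636  0.29935109]
[ 0.54070153 -0.19584593  0.27909131]
```

Emit:
drive_tool(targets=[-0.25, 0.2, 2, 0, 0, 0, -0.25, 0.2, 3, 0, 0, 0, -0.25, 0.2, 4, 0, 0, 0, -0.25, 0.2, 5, 0, 0, 0, -0.25, 0.2, 6, 0, 0, 0, -0.25, 0.2, 7, 0, 0, 0, -0.25, 0.2, 7.5, 0, 0, 0, -0.25, 0.2, 7.5, 0, 0, 0, -0.25, 0.2, 7.5, 0, 0, 0])

```text
time: 4.7
position: [0.5421, -0.198, 0.2022]
tool_rot: [0.706, 0.708, -0.0, -0.0]
ft_force: [0.8, -0.6, 0.5]
grip_width: 0.0391
```

Run:
```python
from h import *
p,d=robot.camera("side"); o=robot.get_obs(); print(o["position"],o["ft_force"])
cv2.imwrite("pics/side2.png",cv2.resize(p[100:220,300:420,::-1],None,fx=4,fy=4,interpolation=cv2.INTER_CUBIC))
```

```text
[ 0.54240533 -0.19822972  0.20277258] [-0.01038976  0.74412023  0.65113459]
```

View pics/side2.png

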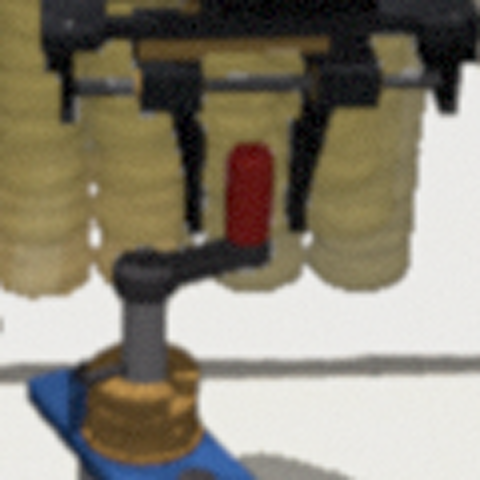

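Fingers straddle the red grip (grip at (248,190), tips at (193,230) and (297,228)), so I'll close.

Emit:
drive_tool(targets=[0, 0, 0, 0, 0, 0, 0, 0, 0, 0, 0, 0, 0, 0, 0, 0, 0, 0, 0, 0, 0, 0, 0, 0, 0, 0, 0, 0, 0, 0, 0, 0, 0, 0, 0, 0], grip=1, squeeze=30)

```text
time: 5.25
position: [0.5412, -0.198, 0.203]
tool_rot: [0.706, 0.708, -0.001, -0.001]
ft_force: [-4.7, -0.4, 4.7]
grip_width: 0.023
```

Emit:
drive_tool(targets=[0, 0, 0.1, 0, 0, 0, 0, 0, 0.2, 0, 0, 0, 0, 0, 0.2, 0, 0, 0, 0, 0, 0.2, 0, 0, 0])

```text
time: 5.58
position: [0.5415, -0.1988, 0.2027]
tool_rot: [0.706, 0.708, -0.001, 0.001]
ft_force: [-8.0, 0.3, 13.2]
grip_width: 0.0233
```

```bash
cat > arc.py <<'E'
import sys,numpy as np
# arc.py th_start(rad) dth n dz_total(cm, tool down +) [r]
a,d,n,dz=map(float,sys.argv[1:5]); n=int(n); r=5.5
out=[]
for i in range(1,n+1):
    t=a+d*i/n; out+= [round(r*(np.sin(t)-np.sin(a)),2),round(r*(np.cos(t)-np.cos(a)),2),round(dz*i/n,2),0,0,0]
print(out)
E
python3 arc.py 3.639 0.5 12 0; python3 arc.py 4.139 0.3 12 0;python3 arc.py 4.439 0.3 12 0
```

```text
[np.float64(-0.2), np.float64(0.11), 0.0, 0, 0, 0, np.float64(-0.39), np.float64(0.24), 0.0, 0, 0, 0, np.float64(-0.58), np.float64(0.36), 0.0, 0, 0, 0, np.float64(-0.77), np.float64(0.5), 0.0, 0, 0, 0, np.float64(-0.94), np.float64(0.65), 0.0, 0, 0, 0, np.float64(-1.11), np.float64(0.8), 0.0, 0, 0, 0, np.float64(-1.28), np.float64(0.96), 0.0, 0, 0, 0, np.float64(-1.44), np.float64(1.12), 0.0, 0, 0, 0, np.float64(-1.59), np.float64(1.3), 0.0, 0, 0, 0, np.float64(-1.73), np.float64(1.48), 0.0, 0, 0, 0, np.float64(-1.87), np.float64(1.66), 0.0, 0, 0, 0, np.float64(-2.0), np.float64(1.85), 0.0, 0, 0, 0]
[np.float64(-0.07), np.float64(0.12), 0.0, 0, 0, 0, np.float64(-0.14), np.float64(0.23), 0.0, 0, 0, 0, np.float64(-0.21), np.float64(0.35), 0.0, 0, 0, 0, np.float64(-0.27), np.float64(0.48), 0.0, 0, 0, 0, np.float64(-0.34), np.float64(0.6), 0.0, 0, 0, 0, np.float64(-0.39), np.float64(0.72), 0.0, 0, 0, 0, np.float64(-0.45), np.float64(0.85), 0.0, 0, 0, 0, np.float64(-0.5), np.float64(0.98), 0.0, 0, 0, 0, np.float64(-0.55), np.float64(1.11), 0.0, 0, 0, 0, np.float64(-0.59), np.float64(1.24), 0.0, 0, 0, 0, np.float64(-0.64), np.float64(1.37), 0.0, 0, 0, 0, np.float64(-0.68), np.float64(1.5), 0.0, 0, 0, 0]
[np.float64(-0.04), np.float64(0.13), 0.0, 0, 0, 0, np.float64(-0.07), np.float64(0.27), 0.0, 0, 0, 0, np.float64(-0.1), np.float64(0.4), 0.0, 0, 0, 0, np.float64(-0.12), np.float64(0.54), 0.0, 0, 0, 0, np.float64(-0.14), np.float64(0.67), 0.0, 0, 0, 0, np.float64(-0.16), np.float64(0.81), 0.0, 0, 0, 0, np.float64(-0.18), np.float64(0.94), 0.0, 0, 0, 0, np.float64(-0.19), np.float64(1.08), 0.0, 0, 0, 0, np.float64(-0.2), np.float64(1.22), 0.0, 0, 0, 0, np.float64(-0.2), np.float64(1.36), 0.0, 0, 0, 0, np.float64(-0.2), np.float64(1.49), 0.0, 0, 0, 0, np.float64(-0.2), np.float64(1.63), 0.0, 0, 0, 0]
```

Emit:
drive_tool(targets=[-0.2, 0.1, 0, 0, 0, 0, -0.4, 0.25, 0, 0, 0, 0, -0.6, 0.35, 0, 0, 0, 0, -0.75, 0.5, 0, 0, 0, 0, -0.95, 0.65, 0, 0, 0, 0, -1.1, 0.8, 0, 0, 0, 0, -1.3, 0.95, 0, 0, 0, 0, -1.45, 1.1, 0, 0, 0, 0, -1.6, 1.3, 0, 0, 0, 0, -1.75, 1.5, 0, 0, 0, 0, -1.85, 1.65, 0, 0, 0, 0, -2, 1.85, 0, 0, 0, 0])

```text
time: 6.58
position: [0.56, -0.2193, 0.2027]
tool_rot: [0.706, 0.708, -0.001, 0.001]
ft_force: [-6.1, -0.7, 11.5]
grip_width: 0.0231
```

```bash
cat > ang.py <<'E'
import numpy as np
from rig import robot
o=robot.get_obs(); p=o["position"]; v=p[:2]-[.590,-.172]
print("t",o["time"],p.round(4),"ang %.3f r %.4f"%(np.arctan2(v[1],v[0])%(2*np.pi),np.hypot(*v)),"F",o["ft_force"].round(1),"q",o["q"].round(2))
E
python3 ang.py
```

```text
t 6.5833 [ 0.56   -0.2193  0.2027] ang 4.147 r 0.0560 F [-6.1 -0.7 11.5] q [-0.56  0.52  1.51 -0.    1.11 -0.56]
```

Moved 0.5 rad without drop, Fz +11.5 N. Continuing in 0.3 rad steps.

Emit:
drive_tool(targets=[-0.05, 0.1, 0, 0, 0, 0, -0.15, 0.25, 0, 0, 0, 0, -0.2, 0.35, 0, 0, 0, 0, -0.25, 0.5, 0, 0, 0, 0, -0.35, 0.6, 0, 0, 0, 0, -0.4, 0.7, 0, 0, 0, 0, -0.45, 0.85, 0, 0, 0, 0, -0.5, 1, 0, 0, 0, 0, -0.55, 1.1, 0, 0, 0, 0, -0.6, 1.25, 0, 0, 0, 0, -0.65, 1.35, 0, 0, 0, 0, -0.7, 1.5, 0, 0, 0, 0])

```text
time: 7.58
position: [0.5759, -0.2265, 0.2027]
tool_rot: [0.706, 0.708, -0.001, 0.002]
ft_force: [-4.5, -1.7, 9.6]
grip_width: 0.0232
```

```bash
python3 ang.py
```

```text
t 7.5833 [ 0.5759 -0.2265  0.2027] ang 4.460 r 0.0563 F [-4.5 -1.7  9.6] q [-0.55  0.54  1.47 -0.    1.13 -0.56]
```

Emit:
drive_tool(targets=[-0.05, 0.15, 0.05, 0, 0, 0, -0.05, 0.25, 0.05, 0, 0, 0, -0.1, 0.4, 0.05, 0, 0, 0, -0.1, 0.55, 0.05, 0, 0, 0, -0.15, 0.65, 0.05, 0, 0, 0, -0.15, 0.8, 0.05, 0, 0, 0, -0.2, 0.95, 0.05, 0, 0, 0, -0.2, 1.1, 0.05, 0, 0, 0, -0.2, 1.2, 0.05, 0, 0, 0, -0.2, 1.35, 0.05, 0, 0, 0, -0.2, 1.5, 0.05, 0, 0, 0, -0.2, 1.65, 0.05, 0, 0, 0])

```text
time: 8.58
position: [0.5929, -0.2285, 0.2026]
tool_rot: [0.706, 0.708, -0.0, 0.002]
ft_force: [-4.9, -1.5, 11.8]
grip_width: 0.0231
```

```bash
python3 ang.py; python3 arc.py 4.739 .3 12 0|sed 's/np.float64//g'; python3 arc.py 5.039 .3 12 0|sed 's/np.float64//g'
```

```text
t 8.5833 [ 0.5929 -0.2285  0.2026] ang 4.764 r 0.0566 F [-4.9 -1.5 11.8] q [-0.54  0.56  1.43 -0.    1.15 -0.54]
[(0.01), (0.14), 0.0, 0, 0, 0, (0.01), (0.27), 0.0, 0, 0, 0, (0.03), (0.41), 0.0, 0, 0, 0, (0.04), (0.55), 0.0, 0, 0, 0, (0.06), (0.68), 0.0, 0, 0, 0, (0.08), (0.82), 0.0, 0, 0, 0, (0.11), (0.96), 0.0, 0, 0, 0, (0.14), (1.09), 0.0, 0, 0, 0, (0.17), (1.22), 0.0, 0, 0, 0, (0.21), (1.36), 0.0, 0, 0, 0, (0.25), (1.49), 0.0, 0, 0, 0, (0.29), (1.62), 0.0, 0, 0, 0]
[(0.05), (0.13), 0.0, 0, 0, 0, (0.09), (0.26), 0.0, 0, 0, 0, (0.15), (0.39), 0.0, 0, 0, 0, (0.2), (0.51), 0.0, 0, 0, 0, (0.26), (0.64), 0.0, 0, 0, 0, (0.32), (0.76), 0.0, 0, 0, 0, (0.39), (0.88), 0.0, 0, 0, 0, (0.45), (1.0), 0.0, 0, 0, 0, (0.52), (1.12), 0.0, 0, 0, 0, (0.6), (1.23), 0.0, 0, 0, 0, (0.67), (1.35), 0.0, 0, 0, 0, (0.75), (1.46), 0.0, 0, 0, 0]
```

Emit:
drive_tool(targets=[0, 0.15, 0.05, 0, 0, 0, 0, 0.25, 0.05, 0, 0, 0, 0.05, 0.4, 0.05, 0, 0, 0, 0.05, 0.55, 0.05, 0, 0, 0, 0.05, 0.7, 0.05, 0, 0, 0, 0.1, 0.8, 0.05, 0, 0, 0, 0.1, 0.95, 0.05, 0, 0, 0, 0.15, 1.1, 0.05, 0, 0, 0, 0.15, 1.2, 0.05, 0, 0, 0, 0.2, 1.35, 0.05, 0, 0, 0, 0.25, 1.5, 0.05, 0, 0, 0, 0.3, 1.6, 0.05, 0, 0, 0])

```text
time: 9.58
position: [0.6091, -0.2253, 0.2026]
tool_rot: [0.706, 0.708, -0.0, 0.002]
ft_force: [-4.4, -1.3, 12.3]
grip_width: 0.0233
```

```bash
python3 ang.py
```

```text
t 9.5833 [ 0.6091 -0.2253  0.2026] ang 5.056 r 0.0567 F [-4.4 -1.3 12.3] q [-0.53  0.58  1.39 -0.    1.17 -0.53]
```

Emit:
drive_tool(targets=[0.05, 0.15, 0.05, 0, 0, 0, 0.1, 0.25, 0.05, 0, 0, 0, 0.15, 0.4, 0.05, 0, 0, 0, 0.2, 0.5, 0.05, 0, 0, 0, 0.25, 0.65, 0.05, 0, 0, 0, 0.3, 0.75, 0.05, 0, 0, 0, 0.4, 0.9, 0.05, 0, 0, 0, 0.45, 1, 0.05, 0, 0, 0, 0.5, 1.1, 0.05, 0, 0, 0, 0.6, 1.25, 0.05, 0, 0, 0, 0.65, 1.35, 0.05, 0, 0, 0, 0.75, 1.45, 0.05, 0, 0, 0])

```text
time: 10.58
position: [0.6246, -0.2163, 0.2012]
tool_rot: [0.706, 0.708, 0.002, 0.002]
ft_force: [-0.9, 2.0, 6.9]
grip_width: 0.0233
```

```bash
python3 ang.py; python3 arc.py 5.339 .3 12 0|sed 's/np.float64//g'; python3 arc.py 5.639 .3 12 0|sed 's/np.float64//g'
```

```text
t 10.5833 [ 0.6246 -0.2163  0.2012] ang 5.376 r 0.0562 F [-0.9  2.   6.9] q [-0.5   0.6   1.36  0.    1.18 -0.51]
[(0.08), (0.11), 0.0, 0, 0, 0, (0.17), (0.22), 0.0, 0, 0, 0, (0.25), (0.32), 0.0, 0, 0, 0, (0.34), (0.43), 0.0, 0, 0, 0, (0.44), (0.53), 0.0, 0, 0, 0, (0.53), (0.63), 0.0, 0, 0, 0, (0.63), (0.73), 0.0, 0, 0, 0, (0.73), (0.82), 0.0, 0, 0, 0, (0.83), (0.91), 0.0, 0, 0, 0, (0.94), (1.0), 0.0, 0, 0, 0, (1.04), (1.09), 0.0, 0, 0, 0, (1.15), (1.17), 0.0, 0, 0, 0]
[(0.11), (0.08), 0.0, 0, 0, 0, (0.22), (0.16), 0.0, 0, 0, 0, (0.34), (0.24), 0.0, 0, 0, 0, (0.46), (0.31), 0.0, 0, 0, 0, (0.57), (0.38), 0.0, 0, 0, 0, (0.69), (0.44), 0.0, 0, 0, 0, (0.82), (0.51), 0.0, 0, 0, 0, (0.94), (0.57), 0.0, 0, 0, 0, (1.06), (0.63), 0.0, 0, 0, 0, (1.19), (0.68), 0.0, 0, 0, 0, (1.32), (0.73), 0.0, 0, 0, 0, (1.45), (0.78), 0.0, 0, 0, 0]
```

Force and height just changed (z −1.4 mm, Fz 12→7). I'll test by pressing down 4 mm in place.

Emit:
drive_tool(targets=[0, 0, 0.1, 0, 0, 0, 0, 0, 0.2, 0, 0, 0, 0, 0, 0.3, 0, 0, 0, 0, 0, 0.4, 0, 0, 0])

```text
time: 10.92
position: [0.6231, -0.2169, 0.1938]
tool_rot: [0.706, 0.708, -0.0, 0.001]
ft_force: [2.8, -2.8, -6.2]
grip_width: 0.0233
```

```bash
python3 ang.py
```

```text
t 10.9167 [ 0.6231 -0.2169  0.1938] ang 5.349 r 0.0558 F [ 2.8 -2.8 -6.2] q [-0.5   0.61  1.37 -0.    1.17 -0.51]
```

The screw is in the notch, with its weight now hanging on the gripper. Lowering to the floor.

Emit:
drive_tool(targets=[0, 0, 0.1, 0, 0, 0, 0, 0, 0.2, 0, 0, 0, 0, 0, 0.3, 0, 0, 0, 0, 0, 0.4, 0, 0, 0, 0, 0, 0.5, 0, 0, 0, 0, 0, 0.5, 0, 0, 0, 0, 0, 0.5, 0, 0, 0])

```text
time: 11.5
position: [0.6232, -0.217, 0.192]
tool_rot: [0.706, 0.708, 0.0, 0.001]
ft_force: [0.3, -1.9, 3.8]
grip_width: 0.023
```

```bash
python3 ang.py;  python3 - <<'E'
from h import *
p,d=robot.camera("side"); 
cv2.imwrite("pics/side3.png",cv2.resize(p[100:260,280:400,::-1],None,fx=4,fy=3.7,interpolation=cv2.INTER_CUBIC))
E
```

```text
t 11.5 [ 0.6232 -0.217   0.192 ] ang 5.348 r 0.0560 F [ 0.3 -1.9  3.8] q [-0.5   0.61  1.37 -0.    1.16 -0.51]
```

View pics/side3.png

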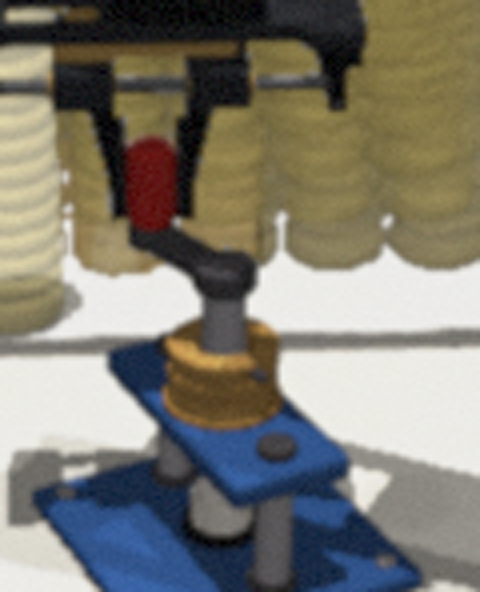

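The pin is now sitting inside the boss slot at (260,375). z is 0.192 (dropped about 11 mm) and Fz is +3.8 N, so it's on the floor. Refitting the circle gives a centre of (0.590,-0.1735). Now turning forward.

```bash
sed -i 's/-.172\]/-.1735]/' ang.py; sed -i 's/^print(out)/print(" ".join("%g,%g,%g;"%tuple(out[i:i+3]) for i in range(0,len(out),6)))/' arc.py; for k in 0 1 2 3 4 5 6 7 8 9 10; do python3 arc.py $(python3 -c "print(5.37-.58*$k)") -.58 12 .11; done
```

```text
-0.16,-0.21,0.01; -0.3,-0.44,0.02; -0.44,-0.66,0.03; -0.56,-0.9,0.04; -0.68,-1.14,0.05; -0.78,-1.39,0.06; -0.87,-1.64,0.06; -0.95,-1.89,0.07; -1.01,-2.15,0.08; -1.06,-2.41,0.09; -1.1,-2.67,0.1; -1.13,-2.94,0.11;
-0.01,-0.27,0.01; -0.02,-0.53,0.02; -0,-0.8,0.03; 0.02,-1.06,0.04; 0.06,-1.32,0.05; 0.11,-1.59,0.06; 0.17,-1.84,0.06; 0.24,-2.1,0.07; 0.33,-2.35,0.08; 0.43,-2.6,0.09; 0.54,-2.84,0.1; 0.66,-3.07,0.11;
0.13,-0.23,0.01; 0.28,-0.45,0.02; 0.43,-0.67,0.03; 0.6,-0.88,0.04; 0.77,-1.08,0.05; 0.96,-1.27,0.06; 1.15,-1.45,0.06; 1.35,-1.62,0.07; 1.56,-1.78,0.08; 1.78,-1.94,0.09; 2.01,-2.08,0.1; 2.24,-2.21,0.11;
0.24,-0.12,0.01; 0.48,-0.23,0.02; 0.73,-0.32,0.03; 0.98,-0.41,0.04; 1.24,-0.48,0.05; 1.5,-0.54,0.06; 1.76,-0.58,0.06; 2.02,-0.61,0.07; 2.29,-0.64,0.08; 2.55,-0.64,0.09; 2.82,-0.64,0.1; 3.08,-0.62,0.11;
0.26,0.03,0.01; 0.53,0.07,0.02; 0.79,0.13,0.03; 1.04,0.2,0.04; 1.3,0.28,0.05; 1.55,0.37,0.06; 1.79,0.48,0.06; 2.03,0.59,0.07; 2.26,0.72,0.08; 2.49,0.86,0.09; 2.71,1.01,0.1; 2.92,1.17,0.11;
0.2,0.17,0.01; 0.4,0.35,0.02; 0.59,0.54,0.03; 0.76,0.74,0.04; 0.93,0.94,0.05; 1.09,1.16,0.06; 1
[... 405 characters left out ...]
1.9,0.07; -1.09,2.11,0.08; -1.27,2.31,0.09; -1.45,2.5,0.1; -1.65,2.68,0.11;
-0.2,0.17,0.01; -0.41,0.33,0.02; -0.63,0.49,0.03; -0.86,0.63,0.04; -1.09,0.76,0.05; -1.33,0.88,0.06; -1.57,0.99,0.06; -1.82,1.08,0.07; -2.07,1.16,0.08; -2.32,1.24,0.09; -2.58,1.29,0.1; -2.85,1.34,0.11;
-0.26,0.03,0.01; -0.53,0.05,0.02; -0.79,0.06,0.03; -1.06,0.06,0.04; -1.33,0.04,0.05; -1.59,0.01,0.06; -1.85,-0.04,0.06; -2.11,-0.09,0.07; -2.37,-0.16,0.08; -2.62,-0.24,0.09; -2.87,-0.33,0.1; -3.11,-0.44,0.11;
-0.24,-0.12,0.01; -0.47,-0.24,0.02; -0.7,-0.38,0.03; -0.92,-0.53,0.04; -1.13,-0.69,0.05; -1.33,-0.86,0.06; -1.53,-1.04,0.06; -1.72,-1.23,0.07; -1.89,-1.43,0.08; -2.06,-1.64,0.09; -2.22,-1.85,0.1; -2.36,-2.07,0.11;
```

Emit:
drive_tool(targets=[-0.15, -0.2, 0, 0, 0, 0, -0.3, -0.45, 0, 0, 0, 0, -0.45, -0.65, 0.05, 0, 0, 0, -0.55, -0.9, 0.05, 0, 0, 0, -0.7, -1.15, 0.05, 0, 0, 0, -0.8, -1.4, 0.05, 0, 0, 0, -0.85, -1.65, 0.05, 0, 0, 0, -0.95, -1.9, 0.05, 0, 0, 0, -1, -2.15, 0.1, 0, 0, 0, -1.05, -2.4, 0.1, 0, 0, 0, -1.1, -2.65, 0.1, 0, 0, 0, -1.15, -2.95, 0.1, 0, 0, 0])

```text
time: 12.55
position: [0.595, -0.2283, 0.1912]
tool_rot: [0.706, 0.708, 0.001, 0.002]
ft_force: [3.3, -0.1, 6.6]
grip_width: 0.0232
```

```bash
python3 ang.py
```

```text
t 12.55 [ 0.595  -0.2283  0.1912] ang 4.802 r 0.0550 F [ 3.3 -0.1  6.6] q [-0.54  0.58  1.44  0.    1.12 -0.55]
```

Emit:
drive_tool(targets=[0, -0.25, 0, 0, 0, 0, 0, -0.55, 0, 0, 0, 0, 0, -0.8, 0.05, 0, 0, 0, 0, -1.05, 0.05, 0, 0, 0, 0.05, -1.3, 0.05, 0, 0, 0, 0.1, -1.6, 0.05, 0, 0, 0, 0.15, -1.85, 0.05, 0, 0, 0, 0.25, -2.1, 0.05, 0, 0, 0, 0.35, -2.35, 0.1, 0, 0, 0, 0.45, -2.6, 0.1, 0, 0, 0, 0.55, -2.85, 0.1, 0, 0, 0, 0.65, -3.05, 0.1, 0, 0, 0])

```text
time: 13.55
position: [0.5643, -0.2222, 0.19]
tool_rot: [0.706, 0.708, 0.001, 0.002]
ft_force: [2.8, -0.2, 6.1]
grip_width: 0.0234
```

```bash
python3 ang.py
```

```text
t 13.55 [ 0.5643 -0.2222  0.19  ] ang 4.226 r 0.0551 F [ 2.8 -0.2  6.1] q [-0.56  0.54  1.52  0.    1.08 -0.56]
```

Tracking well.

Emit:
drive_tool(targets=[0.15, -0.25, 0, 0, 0, 0, 0.3, -0.45, 0, 0, 0, 0, 0.45, -0.65, 0.05, 0, 0, 0, 0.6, -0.9, 0.05, 0, 0, 0, 0.75, -1.1, 0.05, 0, 0, 0, 0.95, -1.25, 0.05, 0, 0, 0, 1.15, -1.45, 0.05, 0, 0, 0, 1.35, -1.6, 0.05, 0, 0, 0, 1.55, -1.8, 0.1, 0, 0, 0, 1.8, -1.95, 0.1, 0, 0, 0, 2, -2.1, 0.1, 0, 0, 0, 2.25, -2.2, 0.1, 0, 0, 0])

```text
time: 14.55
position: [0.5419, -0.2002, 0.1889]
tool_rot: [0.706, 0.708, 0.0, 0.003]
ft_force: [1.5, -2.3, 5.9]
grip_width: 0.0232
```

Emit:
drive_tool(targets=[0.25, -0.1, 0, 0, 0, 0, 0.5, -0.25, 0, 0, 0, 0, 0.75, -0.3, 0.05, 0, 0, 0, 1, -0.4, 0.05, 0, 0, 0, 1.25, -0.5, 0.05, 0, 0, 0, 1.5, -0.55, 0.05, 0, 0, 0, 1.75, -0.6, 0.05, 0, 0, 0, 2, -0.6, 0.05, 0, 0, 0, 2.3, -0.65, 0.1, 0, 0, 0, 2.55, -0.65, 0.1, 0, 0, 0, 2.8, -0.65, 0.1, 0, 0, 0, 3.1, -0.6, 0.1, 0, 0, 0])

```text
time: 15.55
position: [0.5351, -0.1696, 0.1878]
tool_rot: [0.706, 0.708, -0.0, 0.002]
ft_force: [-0.9, -2.9, 7.6]
grip_width: 0.0232
```

```bash
python3 ang.py
```

```text
t 15.55 [ 0.5351 -0.1696  0.1878] ang 3.070 r 0.0551 F [-0.9 -2.9  7.6] q [-0.5   0.48  1.63 -0.    1.02 -0.51]
```

Emit:
drive_tool(targets=[0.25, 0.05, 0, 0, 0, 0, 0.55, 0.05, 0, 0, 0, 0, 0.8, 0.15, 0.05, 0, 0, 0, 1.05, 0.2, 0.05, 0, 0, 0, 1.3, 0.3, 0.05, 0, 0, 0, 1.55, 0.35, 0.05, 0, 0, 0, 1.8, 0.5, 0.05, 0, 0, 0, 2.05, 0.6, 0.05, 0, 0, 0, 2.25, 0.7, 0.1, 0, 0, 0, 2.5, 0.85, 0.1, 0, 0, 0, 2.7, 1, 0.1, 0, 0, 0, 2.9, 1.15, 0.1, 0, 0, 0])

```text
time: 16.55
position: [0.5459, -0.1401, 0.1866]
tool_rot: [0.706, 0.708, -0.001, 0.001]
ft_force: [-1.2, -2.9, 8.3]
grip_width: 0.0231
```

Emit:
drive_tool(targets=[0.2, 0.15, 0, 0, 0, 0, 0.4, 0.35, 0, 0, 0, 0, 0.6, 0.55, 0.05, 0, 0, 0, 0.75, 0.75, 0.05, 0, 0, 0, 0.95, 0.95, 0.05, 0, 0, 0, 1.1, 1.15, 0.05, 0, 0, 0, 1.25, 1.4, 0.05, 0, 0, 0, 1.35, 1.6, 0.05, 0, 0, 0, 1.5, 1.85, 0.1, 0, 0, 0, 1.6, 2.1, 0.1, 0, 0, 0, 1.7, 2.35, 0.1, 0, 0, 0, 1.8, 2.6, 0.1, 0, 0, 0])

```text
time: 17.55
position: [0.5709, -0.1214, 0.1855]
tool_rot: [0.706, 0.708, -0.001, -0.0]
ft_force: [-2.9, -1.5, 8.7]
grip_width: 0.0235
```

```bash
python3 ang.py
```

```text
t 17.55 [ 0.5709 -0.1214  0.1855] ang 1.923 r 0.0555 F [-2.9 -1.5  8.7] q [-0.4   0.52  1.58 -0.    1.05 -0.4 ]
```

Emit:
drive_tool(targets=[0.1, 0.25, 0, 0, 0, 0, 0.15, 0.5, 0, 0, 0, 0, 0.2, 0.75, 0.05, 0, 0, 0, 0.25, 1.05, 0.05, 0, 0, 0, 0.25, 1.3, 0.05, 0, 0, 0, 0.3, 1.55, 0.05, 0, 0, 0, 0.3, 1.85, 0.05, 0, 0, 0, 0.25, 2.1, 0.05, 0, 0, 0, 0.25, 2.35, 0.1, 0, 0, 0, 0.2, 2.6, 0.1, 0, 0, 0, 0.15, 2.9, 0.1, 0, 0, 0, 0.1, 3.15, 0.1, 0, 0, 0])

```text
time: 18.55
position: [0.6018, -0.1193, 0.1845]
tool_rot: [0.706, 0.708, -0.001, -0.001]
ft_force: [-3.5, 0.4, 9.7]
grip_width: 0.0234
```

Emit:
drive_tool(targets=[-0.05, 0.25, 0, 0, 0, 0, -0.15, 0.5, 0, 0, 0, 0, -0.25, 0.75, 0.05, 0, 0, 0, -0.35, 1, 0.05, 0, 0, 0, -0.5, 1.25, 0.05, 0, 0, 0, -0.65, 1.45, 0.05, 0, 0, 0, -0.75, 1.7, 0.05, 0, 0, 0, -0.95, 1.9, 0.05, 0, 0, 0, -1.1, 2.1, 0.1, 0, 0, 0, -1.25, 2.3, 0.1, 0, 0, 0, -1.45, 2.5, 0.1, 0, 0, 0, -1.65, 2.7, 0.1, 0, 0, 0])

```text
time: 19.55
position: [0.6295, -0.1348, 0.1834]
tool_rot: [0.706, 0.708, 0.0, -0.001]
ft_force: [-0.6, 2.7, 8.1]
grip_width: 0.0232
```

```bash
python3 ang.py
```

```text
t 19.55 [ 0.6295 -0.1348  0.1834] ang 0.775 r 0.0553 F [-0.6  2.7  8.1] q [-0.39  0.6   1.42  0.    1.13 -0.39]
```

Emit:
drive_tool(targets=[-0.2, 0.15, 0, 0, 0, 0, -0.4, 0.35, 0, 0, 0, 0, -0.65, 0.5, 0.05, 0, 0, 0, -0.85, 0.65, 0.05, 0, 0, 0, -1.1, 0.75, 0.05, 0, 0, 0, -1.35, 0.9, 0.05, 0, 0, 0, -1.55, 1, 0.05, 0, 0, 0, -1.8, 1.1, 0.05, 0, 0, 0, -2.05, 1.15, 0.1, 0, 0, 0, -2.3, 1.25, 0.1, 0, 0, 0, -2.6, 1.3, 0.1, 0, 0, 0, -2.85, 1.35, 0.1, 0, 0, 0])

```text
time: 20.55
position: [0.6442, -0.1634, 0.1824]
tool_rot: [0.706, 0.708, 0.001, -0.0]
ft_force: [1.2, 2.8, 6.6]
grip_width: 0.0229
```

Emit:
drive_tool(targets=[-0.25, 0.05, 0, 0, 0, 0, -0.55, 0.05, 0, 0, 0, 0, -0.8, 0.05, 0.05, 0, 0, 0, -1.05, 0.05, 0.05, 0, 0, 0, -1.35, 0.05, 0.05, 0, 0, 0, -1.6, 0, 0.05, 0, 0, 0, -1.85, -0.05, 0.05, 0, 0, 0, -2.1, -0.1, 0.05, 0, 0, 0, -2.35, -0.15, 0.1, 0, 0, 0, -2.6, -0.25, 0.1, 0, 0, 0, -2.85, -0.35, 0.1, 0, 0, 0, -3.1, -0.45, 0.1, 0, 0, 0])

```text
time: 21.55
position: [0.6405, -0.1955, 0.1813]
tool_rot: [0.706, 0.708, 0.001, 0.001]
ft_force: [1.9, 1.7, 5.4]
grip_width: 0.023
```

```bash
python3 ang.py
```

```text
t 21.55 [ 0.6405 -0.1955  0.1813] ang 5.872 r 0.0551 F [1.9 1.7 5.4] q [-0.46  0.63  1.35  0.    1.15 -0.47]
```

Emit:
drive_tool(targets=[-0.25, -0.1, 0, 0, 0, 0, -0.45, -0.25, 0, 0, 0, 0, -0.7, -0.4, 0.05, 0, 0, 0, -0.9, -0.55, 0.05, 0, 0, 0, -1.15, -0.7, 0.05, 0, 0, 0, -1.35, -0.85, 0.05, 0, 0, 0, -1.55, -1.05, 0.05, 0, 0, 0, -1.7, -1.25, 0.05, 0, 0, 0, -1.9, -1.45, 0.1, 0, 0, 0, -2.05, -1.65, 0.1, 0, 0, 0, -2.2, -1.85, 0.1, 0, 0, 0, -2.35, -2.05, 0.1, 0, 0, 0])

```text
time: 22.55
position: [0.62, -0.2197, 0.1801]
tool_rot: [0.706, 0.708, 0.001, 0.001]
ft_force: [3.1, 0.7, 6.3]
grip_width: 0.0231
```

Emit:
drive_tool(targets=[0, 0, 0, 0, 0, 0, 0, 0, 0, 0, 0, 0, 0, 0, 0, 0, 0, 0, 0, 0, 0, 0, 0, 0])

```text
time: 22.88
position: [0.6195, -0.2199, 0.1801]
tool_rot: [0.706, 0.708, 0.0, 0.001]
ft_force: [2.0, 0.4, 6.3]
grip_width: 0.0235
```

```bash
python3 ang.py
python3 - <<'E'
from h import *
p,d=robot.camera("side"); cv2.imwrite("pics/side4.png",p[:,:,::-1]); 
p,d=robot.camera("top"); cv2.imwrite("pics/top4.png",p[:,:,::-1])
E
```

```text
t 22.8833 [ 0.6195 -0.2199  0.1801] ang 5.278 r 0.0550 F [2.  0.4 6.3] q [-0.51  0.62  1.39 -0.    1.13 -0.51]
```

View pics/side4.png

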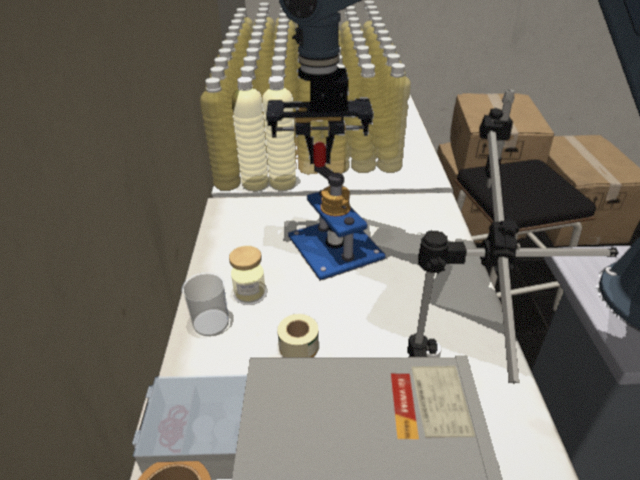

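View pics/top4.png

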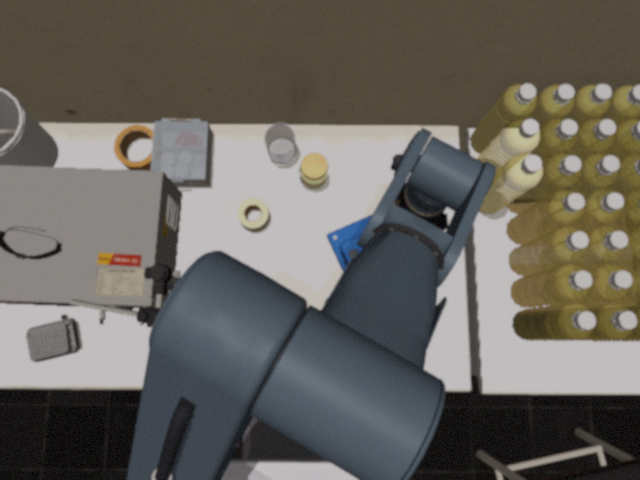

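Sinking 11.9 mm while turning 6.37 rad fits the 12 mm per turn thread. The jar is still at (314,168). In the top view the arm hides the spare cap, and in the side view its place is behind the stand foot at about (430,348).

```bash
python3 -c "
from rig import robot
print(robot.hand_in()); print(robot.get_obs()['time'],robot.get_obs()['position'],robot.get_obs()['ft_force'])"
```

```text
the job is handed in; nothing more can be done
None
the job is handed in; nothing more can be done
```

The screw is started in its thread and the job is handed in, with the arm still holding the red grip. The clock stood at about 23 s of the 61 s allowed.

- **Drop:** I turned the grip backward about 1.75 rad while pressing with 10–13 N. The upward force then fell to −6 N and the screw sank about 11 mm onto the floor of the thread start.
- **Forward turn:** From there I turned it forward 6.37 rad (1.01 turns). It sank another 11.9 mm, which matches the thread's 12 mm per turn. Before the drop I only turned backward, so it was never forced against the stop.
- **Final state:** The grip was closed at 23 mm, with a light downward press of about 6 N.
- **Bystanders:** The jar had not moved in the last pictures. The arm hid the spare cap in the last top view, so I couldn't confirm it directly. The arm passed well above it and no unexpected contact force showed.

The only disagreements were 2–3 mm between the camera and arm positions before grasping, which I corrected, and about 1.5 mm in my first estimate of the screw's axis, which I refitted before the forward turn.

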